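# Pack the craft tray tall things last and slide it home

### The job

Load the pulled-out craft tray, shortest thing first and tallest last: lay the flat tin in the long bay, then stand the jar upright in the square bay next to the handle, then stand the tall canister upright in the other square bay behind it, letting go of each before taking the next. Then press the release lever beside the tray down to its stop and push the loaded tray fully home into the organiser. Leave the tape roll, the pencil cup and the stapler where they are.

Things in the scene. Friction and masses are not known exactly. Their poses are not given: they have to be found in the camera images.
- tin: Flat closed metal tin with rounded edges, 120 x 56 x 45 mm high (x, y, z), 0.25 kg (+-25 %), lying loose on the table. Origin at the centre of its underside, x along its length, z up. Graspable only across its 56 mm width; either way round will do in the bay.
- jar: White plastic screw-lid jar, 75 mm high, lid 58 mm across (top 24 mm), body 56 mm across, about 0.25 kg, standing loose on the table. Origin at the centre of its underside, z up.
- canister: Tall straight cardboard brush canister with a steel lid, 130 mm high, 56 mm across, about 0.22 kg (+-25 %), standing loose on the table. Origin at the centre of its underside, z up.
- organiser: Low fixed plywood desk organiser that houses the tray, 60 mm high at its sides and back, open on top. Origin on the table under the centre of the pulled-out tray, +x the way the tray goes in, y towards the lever. The tray (light wood) is 147 x 147 mm; its outer walls and the ribs between its bays stand 10 mm above its floor and are 5 mm thick.
- tin_bay (a point): Centre of the floor of the tray's long bay (137 x 66 mm, long side along x), on the lever's side of the tray. Axes are the tray's: +x is the way in, -x towards the handle, y towards the lever, z up. The floor is 34 mm above the table. With jar or canister already in place there is no room for fingers between them and the tin.
- jar_bay (a point): Centre of the floor of the square bay (66 x 66 mm) at the handle end, on the side away from the lever. Same axes, floor and ribs as tin_bay; 71 mm from tin_bay's centre line in y, 71 mm in front of canister_bay.
- canister_bay (a point): Centre of the floor of the square bay (66 x 66 mm) at the rear, deeper in, on the side away from the lever. Same axes, floor and ribs.
- tray_handle (a point): Centre of the tray's steel bar handle, which runs 90 mm along y, 35 mm in front of the tray's front wall and 40 mm above the table, with free space under it. Push on the bar in +x of the tray's axes to retract the tray. Moves with the tray.
- tray (a joint): Travel of the tray on its slides, m: 0 fully home between the organiser's 60 mm high plywood sides, 0.12 fully pulled out (the start). Sliding takes about 3 N. While pulled out it is locked: a tooth on the lever blocks it until the lever is pressed. It stays where it is left.
- lever_pad (a point): Top of the pad near the free end of the release lever, where to press; about 42 mm above the table when up. The lever is a dark steel strip 22 mm wide, 66 mm long, beside the tray on its +y side, just in front of the organiser's side; its hinge lies 52 mm from the pad in +x of the tray's axes. Press from above.
- lever (a joint): Angle of the release lever, rad: 0 up (locking), 0.36 pressed down against its stop, the pad then being about 18 mm lower. It needs about 2 to 3 N and stays where it is left (friction). The tray is free from about 0.2 on.
- tape_roll: Roll of paper tape lying flat, 92 mm across, 24 mm high, hole 72 mm. Bystander, may lie among the things. Origin at the centre of its underside.
- pencil_cup: White cup, 76 mm across, 95 mm high, with pencils up to 175 mm. Bystander at the far left of the work. Origin at the centre of its underside.
- stapler: Desk stapler 130 x 36 x 46 mm lying at the far right of the work. Bystander. Origin at the centre of its underside, x along its length.
Not all that is in view belongs to the job. Of the things shaped like the tin, the metal one is meant.

How it is judged:
By the outcome, as a careful person would: the job done as asked, in the order asked, and still so for the second after the job is handed in, with the robot touching nothing.
It also fails if it takes over 72 s, if anything falls off the work surface, if the arm or the gripper's body presses on something with over 40 N, if the wrist force passes 120 N, or if a joint passes its speed limit or range.

### The arm

A 6-joint arm with a two-finger parallel gripper is mounted at the origin on the work surface. World frame = base frame: x ahead of the robot, y to its left, z up, the work surface at z = 0. Lengths are in m, angles in rad, forces in N, time in s.
With the tool pointing down it reaches from about 0.425 to 0.95 m from the base axis. Payload 3.5 kg.
Tool frame: the origin (TCP) lies at the very end of the fingers, on their centre line; the grasp point (between the pads) lies ctrl.grip_point_offset behind it (ctrl.grip_point_offset is the distance from the TCP to the grasp point, in m); z points along the fingers, y is the direction in which the jaws open and shut (so a half turn about z gives the same grasp; the last joint's range is limited). The gripper opens to 85 mm and grips with 20 to 120 N. Pads are 22 mm wide; open, the fingers measure 114 mm over their backs; the gripper's body (76 mm by 85 mm) begins 54 mm behind the grasp point. The pads swing forward as they close: fully open they stand 13 mm farther back than shut.
Start: joints at [0.957, 0.286, 1.577, -0, 1.279, -0.15], TCP at [0.302, 0.604, 0.231] pointing down, gripper open.
Joint ranges: [-2.77, 2.77], [-0.9, 2.22], [0.21, 2.48], [-1.53, 4.67], [0.24, 2.81], [-2.84, 2.84]. Speed limits (rad/s): [2.79, 2.79, 3.14, 3.14, 3.14, 3.14].

### API

Orientations are given as a unit quaternion [x, y, z, w].
In Python, from plant import ctrl gives the robot as it stands.
- The arm moves only by the tool servo_tool, never from a script. Its argument "increments" is a list of rows, each a list of 5 numbers: the opening, from 0 (shut) to 1 (fully open), then the shift along the world's x, y, z in units of 40 mm (1.0 is 40 mm), then the turn about the world's z in units of 5 degrees (1.0 is 5 degrees). A call has exactly 10 rows; each row is the pose to reach, as a shift and turn from the pose measured when the call began; what a row does not reach only later rows make up. A row lasts 1/12 s, in which the tool goes at most 41.7 mm and 7.16 degrees, less where a joint would pass 70% of its speed; a pose out of reach is approached as far as the arm can. A call with a gripper value outside its range is refused whole. The fingers move at their own pace and stop on an object; "grip_force" is the grip in N (left out, the last holds). Time passes only in rows, so rows that repeat a pose let the fingers close, or fill a call up. It gives the time, the measured TCP pose, the force and the opening at its end, in the units of the state.
- ctrl.get_state(): the state, without advancing time (a new reading comes with each control period).
- ctrl.read_camera(name): name is "side" or "top"; returns a dict with "frame" (480x640x3 uint8, red, green, blue), "K" (3x3 intrinsics, pixels), "extrinsics" (4x4, takes a point from camera to world coordinates). Camera axes: x right, y down, z forward; pixel columns grow to the right and rows downward; lengths in m; the calibration is good to about 2 mm. A picture is of the moment at which its call begins. There is no depth.
- ctrl.sign_off(): hands the job in, once; it reports no verdict.
Trained networks look in a picture, given as the dict that the camera call returned (one of the last four; its "shot" number tells which), for a name from the list of things; names that differ only in an ending like _2 or _b are one class to them, and where a whole thing is asked for, a point or a joint stands for the part that bears it (a point fixed in the world has none). Each returns a list of dicts, best first, with "conf" (0 to 1); they miss things now and then, are a little off and sometimes report something else, mostly with a low value. They report only what shows in the picture. A call takes as long as a camera call. They do not tell look-alikes from the thing itself.
- ctrl.masks_of(picture, query): "region" (480x640 bool, what is visible of it) and "extent" ([left, top, right, bottom] in pixels, round what is visible of it).
- ctrl.landmark_of(picture, query): "centre" ([row, column] in pixels: a listed point, or the origin of a listed thing).
The state is a dict: "time": time; "qpos": joint angles; "dq": joint speeds; "joint_efforts": joint torques, N m; "eef_pos": TCP position; "tcp_rot": TCP orientation; "contact_force": force on the tool from outside, world axes, zero at the start; "wrist_torque": the same for the moment, N m; "opening": opening from 0.0 (shut) to 1.0 (fully open).
Only numpy, scipy, OpenCV 4.12 (cv2) and the standard library are available. Lean on these libraries where they do the work, as an engineer would, in place of code of your own. Each camera call takes 0.05 s, during which the arm holds its last target. There are 200 camera calls.

## Working session

There is one attempt and no reset: what is moved stays moved. The work goes in short steps, Python scripts to look and compute and a tool call to move; the robot and the scene stay as the last step left them, time stands still between calls to the robot, and variables do not carry over. Pictures are saved under pics/ and viewed, about 8 in all and at most 12, crops included, and the job is handed in when it is done.

Besides the shell and the picture viewer there is one more tool, called after "Emit:" as name([rows], argument=value, ...), one row to a line, values as JSON. servo_tool: Moves the arm, as the interface text tells. Its arguments: {"type":"object","properties":{"increments":{"type":"array"},"grip_force":{"type":"number"}},"required":["increments"]}

```bash
mkdir -p pics; ls
cat > h.py <<'E'
import numpy as np, cv2
from plant import ctrl
def ray(p,rc):
    K=np.array(p["K"]);T=np.array(p["extrinsics"]);d=T[:3,:3]@np.linalg.solve(K,[rc[1],rc[0],1.]);return T[:3,3],d
def atz(p,rc,z):
    o,d=ray(p,rc);return (o+d*(z-o[2])/d[2])
def tri(ps,rcs):
    A=np.zeros((3,3));b=np.zeros(3)
    for p,rc in zip(ps,rcs):
        o,d=ray(p,rc);d=d/np.linalg.norm(d);M=np.eye(3)-np.outer(d,d);A+=M;b+=M@o
    return np.linalg.solve(A,b)
def proj(p,X):
    T=np.linalg.inv(np.array(p["extrinsics"]));c=np.array(p["K"])@(T[:3,:3]@np.array(X)+T[:3,3]);return c[1]/c[2],c[0]/c[2]
E
cat > m.py <<'E'
from h import *
np.set_printoptions(precision=4,suppress=True)
print(ctrl.get_state(),ctrl.grip_point_offset)
ps={n:ctrl.read_camera(n) for n in("top","side")}
for n,p in ps.items():
    cv2.imwrite(f"pics/{n}0.png",p["frame"][:,:,::-1]); print(n,np.array(p["extrinsics"])[:3,3],p["K"][0])
Z=dict(tin=0,jar=0,canister=0,organiser=0,tin_bay=.034,jar_bay=.034,canister_bay=.034,tray_handle=.04,lever_pad=.042,tape_roll=0,pencil_cup=0,stapler=0)
for q,z in Z.items():
    for n,p in ps.items():
        for r in ctrl.landmark_of(p,q)[:3]: print(q,n,round(r["conf"],2),np.round(r["centre"]),atz(p,r["centre"],z)[:2])
    for r in ctrl.masks_of(ps["top"],q)[:3]: print("   mask",round(r["conf"],2),r["extent"],r["region"].sum())
E
python3 m.py
```

```text
pics
{'time': 0.0, 'qpos': array([ 0.957 ,  0.2872,  1.5782,  0.    ,  1.2786, -0.15  ]), 'dq': array([-0.    , -0.0012, -0.0016, -0.0005,  0.0008,  0.0013]), 'joint_efforts': array([ -0.001 , -40.5985, -29.2622,  -0.0002,   0.0058,   0.    ]), 'eef_pos': array([0.3015, 0.6032, 0.2299]), 'tcp_rot': array([ 0.2298,  0.9732, -0.0011, -0.0005]), 'contact_force': array([ 0.3526, -0.8181, -0.3509]), 'wrist_torque': array([-0.035 , -0.053 , -0.0207]), 'opening': 1.0024783004386488} 0.0187
top [ 0.3572 -0.0232  1.7402] [599.7814   0.     306.3726]
side [-0.0259 -0.6876  0.9686] [503.222    0.     326.8457]
tin top 0.91 [229. 388.] [ 0.5827 -0.2682]
tin top 0.91 [281. 464.] [ 0.4336 -0.4863]
tin top 0.9 [326. 359.] [ 0.3009 -0.1818]
tin side 0.93 [304. 411.] [ 0.5925 -0.2615]
tin side 0.89 [415. 442.] [ 0.4336 -0.4894]
tin side 0.85 [258. 436.] [ 0.7503 -0.2014]
   mask 0.96 [318.7, 243.2, 363.0, 275.8] 871
   mask 0.88 [453.4, 258.9, 481.0, 305.4] 975
   mask 0.81 [350.2, 155.4, 396.6, 190.7] 918
jar top 0.77 [281. 201.] [0.4275 0.2732]
jar side 0.66 [219. 232.] [0.438  0.2734]
   mask 0.79
[... 1330 characters left out ...]
187.4, 267.3, 213.0, 293.2] 402
   mask 0.48 [244.5, 189.0, 258.1, 208.2] 173
tape_roll top 0.93 [278. 399.] [ 0.4394 -0.2994]
tape_roll top 0.31 [220. 298.] [ 0.6076 -0.003 ]
tape_roll side 0.87 [347. 378.] [ 0.4508 -0.2932]
   mask 0.76 [382.2, 259.0, 413.2, 293.4] 459
pencil_cup top 0.79 [224. 144.] [0.5897 0.4468]
pencil_cup side 0.63 [169. 245.] [0.5939 0.4371]
pencil_cup side 0.22 [221. 230.] [0.4291 0.2704]
pencil_cup side 0.17 [196. 316.] [0.6754 0.1924]
   mask 0.67 [122.9, 207.8, 159.5, 239.1] 800
stapler top 0.68 [224. 446.] [ 0.5982 -0.4383]
stapler side 0.85 [350. 477.] [ 0.6084 -0.4435]
   mask 0.69 [440.5, 200.8, 461.3, 244.9] 529
   mask 0.45 [260.1, 154.5, 309.4, 248.3] 2997
```

```bash
python3 -c "
import cv2
a=cv2.imread('pics/top0.png')[110:350,100:500];cv2.imwrite('pics/a.png',cv2.resize(a,(800,480),interpolation=cv2.INTER_CUBIC))
a=cv2.imread('pics/side0.png')[130:480,180:540];cv2.imwrite('pics/b.png',cv2.resize(a,None,fx=1.7,fy=1.7,interpolation=cv2.INTER_CUBIC))"
```

```text
(no output)
```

View pics/a.png

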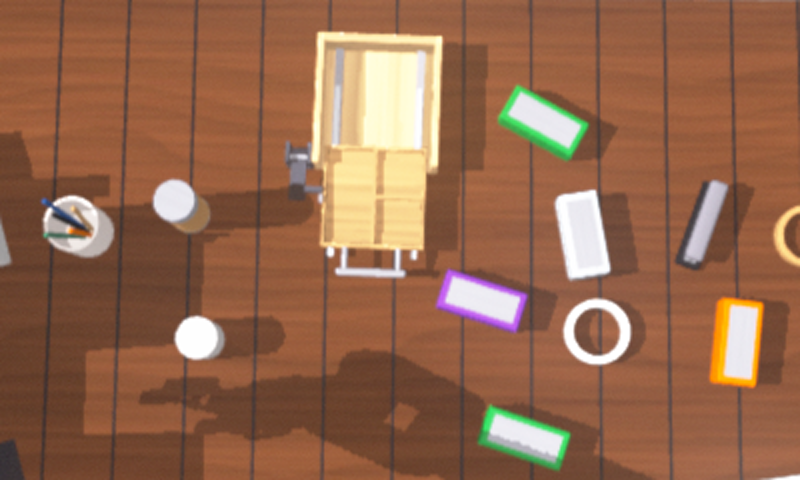

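View pics/b.png

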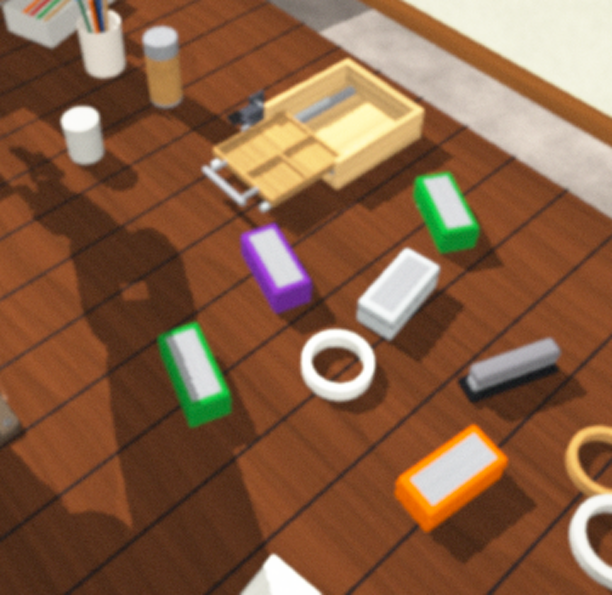

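The metal tin is the silver-white box at top pixel (391,227); the coloured ones are decoys. The tray is pulled towards the robot, with the lever on its left. Next I fit precise poses.

```bash
cat > fit.py <<'E'
from h import *
from scipy.optimize import minimize, least_squares
np.set_printoptions(precision=4,suppress=True)
def box(x,y,a,L,W,z0,z1,s=1):
    c,n=np.cos(a),np.sin(a);return [[x+c*u-n*v,y+n*u+c*v,z] for u in(-L/2,L/2) for v in(-W/2,W/2) for z in(z0,z1)]
def cyl(x,y,a,D,H): return [[x+D/2*np.cos(t),y+D/2*np.sin(t),z] for t in np.arange(0,6.28,.2) for z in(0,H)]
S=4
def sil(p,P):
    q=np.array([proj(p,X)[::-1] for X in P]);im=np.zeros((480*S,640*S),np.uint8)
    cv2.fillConvexPoly(im,cv2.convexHull(((q+.5)*S).astype(np.float32)).astype(np.int32),1)
    return cv2.resize(im.astype(np.float32),(640,480),interpolation=cv2.INTER_AREA)
def getmask(p,q,model,x0):
    ref=sil(p,model(*x0))>.5;best=None
    for r in ctrl.masks_of(p,q):
        i=(r["region"]&ref).sum()/(r["region"]|ref).sum()
        if best is None or i>best[0]:best=(i,r["region"])
    return best
def fit(ps,q,model,x0,verbose=1):
    ms=[getmask(p,q,model,x0) for p in ps]; 
    ms=[(p,m) for p,m in zip(ps,ms) if m and m[0]>.3]
    def cost(v): 
        c=0
        for p,(i,m) in ms:
            s=sil(p,model(*v));c+=1-np.minimum(s,m).sum()/np.maximum(s,m).sum()
        return c
    x0=np.array(x0,float);st=np.vstack([x0]+[x0+d for d in np.diag([.012,.012,.15])]);
    r=minimize(cost,x0,method="Nelder-Mead",options=dict(initial_simplex=st,xatol=1e-4,fatol=1e-5))
    if verbose:print(q,len(ms),"iou loss",r.fun,r.x,"yaw deg",np.degrees(r.x[2]))
    return r.x
tinm=lambda x,y,a:box(x,y,a,.12,.056,0,.045)
jarm=lambda x,y,a:cyl(x,y,a,.057,.075)
canm=lambda x,y,a:cyl(x,y,a,.056,.13)
E
cat > m2.py <<'E'
from fit import *
ps=[ctrl.read_camera(n) for n in("top","side")]
for sub in (ps,ps[:1],ps[1:]):
    fit(sub,"tin",tinm,(.585,-.267,.15));fit(sub,"jar",jarm,(.433,.273,0));fit(sub,"canister",canm,(.608,.29,0))
L={"tin_bay":(0,.0355,.034),"jar_bay":(-.0355,-.0355,.034),"canister_bay":(.0355,-.0355,.034),"tray_handle":(-.1085,0,.04),"organiser":(0,0,0)}
obs=[];lev=[]
for k in range(2):
    qs=ps if k==0 else [ctrl.read_camera(n) for n in("top","side")]
    for p in qs:
        for q,l in L.items():
            r=[r for r in ctrl.landmark_of(p,q) if np.linalg.norm(atz(p,r["centre"],.034)[:2]-[.62,.03])<.15]
            if r:obs.append((p,r[0]["centre"],l,q))
        r=[r for r in ctrl.landmark_of(p,"lever_pad") if r["conf"]>.3]
        if r:lev.append(atz(p,r[0]["centre"],.042)[:2])
W=lambda v,l:[v[0]+np.cos(v[2])*l[0]-np.sin(v[2])*l[1],v[1]+np.sin(v[2])*l[0]+np.cos(v[2])*l[1],l[2]]
f=lambda v:np.concatenate([np.array(proj(p,W(v,l)))-c for p,c,l,q in obs])
r=least_squares(f,[.63,.03,0],loss="soft_l1");print("tray",r.x,np.degrees(r.x[2]));print(r.fun.reshape(-1,2)) 
print("lev",lev)
np.save("tray.npy",r.x)
out=[]
for p,n in zip(ps,("top","side")):
    S2=6 if n=="top" else 5
    y0,x0,h,w=(150,240,105,90) if n=="top" else (155,290,100,110)
    im=cv2.resize(p["frame"][y0:y0+h,x0:x0+w,::-1],None,fx=S2,fy=S2,interpolation=cv2.INTER_CUBIC)
    def ln(a,b,col):
        q=[tuple(int((c-o+.5)*S2) for c,o in zip(proj(p,W(r.x,t))[::-1],(x0,y0))) for t in(a,b)];cv2.line(im,*q,col,1)
    h=.0735
    for a,b in [((-h,-h),(h,-h)),((h,-h),(h,h)),((h,h),(-h,h)),((-h,h),(-h,-h)),((-h,0),(h,0)),((0,0),(0,-h)),((-.1085,-.045),(-.1085,.045))]: ln((*a,.044 if a[0]>-.1 else .04),(*b,.044 if a[0]>-.1 else .04),(255,0,0))
    cv2.imwrite(f"pics/ov_{n}.png",im);out.append(im)
H=max(i.shape[0] for i in out);im=np.hstack([cv2.copyMakeBorder(i,0,H-i.shape[0],0,0,0) for i in out]);cv2.imwrite("pics/ov.png",cv2.resize(im,(800,int(H*800/im.shape[1]))));print(im.shape)
E
python3 m2.py
```

```text
tin 1 iou loss 0.055184900760650635 [ 0.5872 -0.2711  0.1946] yaw deg 11.149809902653299
jar 2 iou loss 0.2750985026359558 [0.4322 0.2712 0.224 ] yaw deg 12.832950989394055
canister 2 iou loss 0.12083595991134644 [ 0.614   0.2974 -0.2   ] yaw deg -11.461621735153269
tin 0 iou loss 0.0 [ 0.585 -0.267  0.15 ] yaw deg 8.594366926962348
jar 1 iou loss 0.1016848087310791 [0.4319 0.2705 0.12  ] yaw deg 6.876041274638801
canister 1 iou loss 0.0645608901977539 [ 0.6139  0.296  -0.0546] yaw deg -3.1303676378018634
tin 1 iou loss 0.055184900760650635 [ 0.5872 -0.2711  0.1946] yaw deg 11.149809902653299
jar 1 iou loss 0.16489112377166748 [0.434  0.2765 0.043 ] yaw deg 2.4614307221436875
canister 1 iou loss 0.03381067514419556 [ 0.6158  0.3    -0.2595] yaw deg -14.868010125927546
tray [ 0.6358  0.0294 -0.0459] -2.632031260282737
[[-0.4666  0.6168]
 [-0.1145  1.1461]
 [ 0.1487 -0.2643]
 [ 0.2514  1.9343]
 [ 2.793  -0.9837]
 [-0.4681 -1.0293]
 [ 0.379   0.1385]
 [-1.3367  0.9302]
 [ 3.7334 -0.6832]
 [-0.1145 -0.4539]
 [-1.0513  0.7357]
 [-0.4486 -0.9657]
 [-2.9167 -2.5375]
 [ 0.793  -1.8837]
 [ 0.9319 -4.2293]
 [-1.821   1.0385]
 [ 1.7633  2.1302]]
lev [array([0.6439, 0.1437]), array([0.6479, 0.1494]), array([0.6467, 0.1472]), array([0.6462, 0.1469])]
(630, 1090, 3)
```

View pics/ov.png

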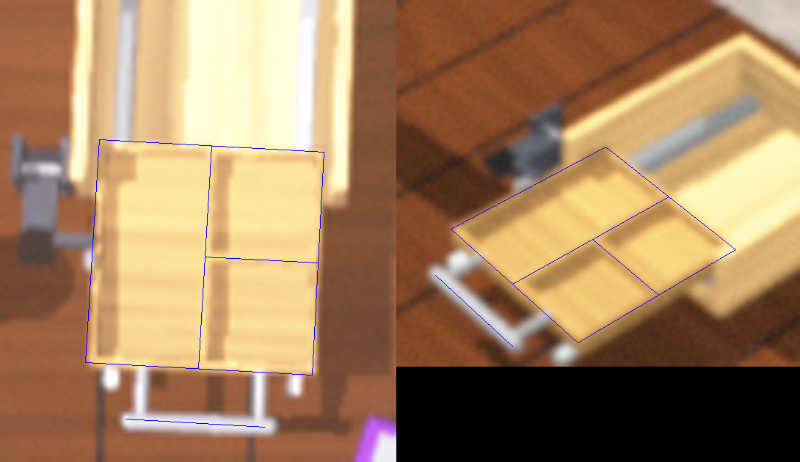

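The overlay of the fitted tray is visibly over-rotated at the front-left. I'll refine it with edges: organiser rims, front edge and handle bar.

```bash
cat > m3.py <<'E'
from fit import *
fs=[ctrl.read_camera("top") for _ in range(3)];p=fs[0]
g=np.mean([cv2.cvtColor(f["frame"],cv2.COLOR_RGB2GRAY).astype(float) for f in fs],0)
def edges(horiz,fixed,lo,hi,sign,z,name):
    pts=[]
    for k in fixed:
        l=(g[k-1:k+2,:].mean(0) if horiz else g[:,k-1:k+2].mean(1))
        d=np.gradient(l)[lo:hi]*sign;d[d<0]=0;i=d.argmax();w=d[max(0,i-2):i+3];c=lo+(np.arange(max(0,i-2),max(0,i-2)+len(w))*w).sum()/w.sum()
        pts.append(atz(p,(k,c) if horiz else (c,k),z)[:2])
    P=np.array(pts);t=P[:,0] if horiz else P[:,1];s=P[:,1] if horiz else P[:,0]
    m=np.ones(len(t),bool)
    for _ in range(4):
        q=np.polyfit(t[m],s[m],1);e=abs(s-np.polyval(q,t));m=e<max(.0015,2*np.median(e))
    print(name,"ang",np.degrees(np.arctan(q[0] if horiz else -q[0])),"at",np.polyval(q,.635 if horiz else .03),"n",m.sum(),"of",len(m),"rms",e[m].std())
edges(1,range(133,185,2),314,326,-1,.06,"org right")
edges(1,range(133,185,2),250,263,1,.06,"org left")
edges(1,range(195,231,2),305,318,-1,.044,"tray right")
edges(1,range(195,231,2),256,268,1,.044,"tray left")
edges(0,range(266,308,2),225,240,-1,.044,"tray front(top or bottom)")
edges(0,range(276,298,2),240,250,1,.04,"bar rear")
edges(0,range(276,298,2),242,254,-1,.04,"bar front")
edges(1,range(195,231,2),283,294,-1,.044,"rib right edge")
edges(1,range(195,231,2),283,294,1,.044,"rib left edge")
edges(0,range(292,310,2),200,212,1,.044,"crossrib")
edges(0,range(268,310,2),122,134,1,.06,"org back")
E
python3 m3.py
python3 - <<'E'
import sys;sys.path.insert(0,'.')
from fit import *
p=ctrl.read_camera("top")
# tin: bright low-sat pixels near tin, plus jar/canister mask re-check
hsv=cv2.cvtColor(p["frame"],cv2.COLOR_RGB2HSV)
m=((hsv[...,1]<70)&(hsv[...,2]>110)).astype(np.uint8)
n,lab,st,ce=cv2.connectedComponentsWithStats(m)
l=lab[227,391];M=lab==l;print(st[l])
def cost(v): s=sil(p,tinm(*v));return 1-np.minimum(s,M).sum()/np.maximum(s,M).sum()
r=min((minimize(cost,[.587,-.27,a],method="Nelder-Mead",options=dict(initial_simplex=[[.587,-.27,a],[.597,-.27,a],[.587,-.26,a],[.587,-.27,a+.1]])) for a in(.05,.2)),key=lambda r:r.fun)
print("tin top",r.x,r.fun,np.degrees(r.x[2]))
E
```

```text
org right ang -1.665967577491417 at -0.061107924802025315 n 26 of 26 rms 0.00010364660929269569
org left ang -1.6840436472715237 at 0.11907242968879886 n 26 of 26 rms 0.00017902431808776298
tray right ang -1.4459502277032286 at -0.04484711747513441 n 18 of 18 rms 0.00032907299200903527
tray left ang -2.2436796587529324 at 0.10275321987158945 n 14 of 18 rms 0.0002215977102188032
tray front(top or bottom) ang -1.3295139081319587 at 0.5604606482022847 n 19 of 21 rms 0.00024372387667360139
bar rear ang -1.7335739627261373 at 0.5324491369846946 n 11 of 11 rms 0.00017582836954076336
bar front ang -2.4002353998536705 at 0.5217337969140297 n 11 of 11 rms 0.000117595104098958
rib right edge ang -1.1615315177705021 at 0.025665823772391676 n 18 of 18 rms 0.0001653259191930747
rib left edge ang 0.5817570484213155 at 0.014600819610179082 n 16 of 18 rms 0.00018606994394109298
crossrib ang -1.0498776199382114 at 0.6295107031635885 n 7 of 9 rms 0.00019207018159736125
org back ang -1.841492968783792 at 0.870680335099569 n 21 of 21 rms 0.0002031827488962897
[377 205  29  46 981]
tin top [ 0.585  -0.2731  0.1719] 0.03879749774932861 9.850747515657133
```

Emit:
servo_tool([
  [1, 7.1, -21.9, -2.5, 7.4],
  [1, 7.1, -21.9, -2.5, 7.4],
  [1, 7.1, -21.9, -2.5, 7.4],
  [1, 7.1, -21.9, -2.5, 7.4],
  [1, 7.1, -21.9, -2.5, 7.4],
  [1, 7.1, -21.9, -2.5, 7.4],
  [1, 7.1, -21.9, -2.5, 7.4],
  [1, 7.1, -21.9, -2.5, 7.4],
  [1, 7.1, -21.9, -2.5, 7.4],
  [1, 7.1, -21.9, -2.5, 7.4],
])

```text
time: 4.93
eef_pos: [0.4287, 0.2122, 0.1871]
tcp_rot: [-0.091, 0.996, 0.0, 0.001]
contact_force: [1.3, 0.5, 0.3]
opening: 1.003
```

Emit:
servo_tool([
  [1, 3.93, -12.1, -1.7, 0],
  [1, 3.93, -12.1, -1.7, 0],
  [1, 3.93, -12.1, -1.7, 0],
  [1, 3.93, -12.1, -1.7, 0],
  [1, 3.93, -12.1, -1.7, 0],
  [1, 3.93, -12.1, -1.7, 0],
  [1, 3.93, -12.1, -1.7, 0],
  [1, 3.93, -12.1, -1.7, 0],
  [1, 3.93, -12.1, -1.7, 0],
  [1, 3.93, -12.1, -1.7, 0],
])

```text
time: 5.77
eef_pos: [0.5561, -0.1812, 0.132]
tcp_rot: [-0.091, 0.996, -0.0, 0.001]
contact_force: [0.9, 1.4, 0.3]
opening: 1.002
```

Emit:
servo_tool([
  [1, 0.75, -2.27, -0.8, 0],
  [1, 0.75, -2.27, -0.8, 0],
  [1, 0.75, -2.27, -0.8, 0],
  [1, 0.75, -2.27, -1.2, 0],
  [1, 0.75, -2.27, -2, 0],
  [1, 0.75, -2.27, -2.5, 0],
  [1, 0.75, -2.27, -2.93, 0],
  [1, 0.75, -2.27, -2.93, 0],
  [1, 0.75, -2.27, -2.93, 0],
  [0, 0.75, -2.27, -2.93, 0],
], grip_force=40)

```text
time: 6.6
eef_pos: [0.587, -0.2725, 0.0162]
tcp_rot: [-0.091, 0.996, -0.001, 0.002]
contact_force: [0.4, -0.9, 1.4]
opening: 0.882
```

Emit:
servo_tool([
  [0, 0, 0, 0, 0],
  [0, 0, 0, 0, 0],
  [0, 0, 0, 0, 0],
  [0, 0, 0, 0, 0],
  [0, 0, 0, 0, 0],
  [0, 0, 0, 0, 0],
  [0, 0, 0, 0.5, 0],
  [0, 0, 0, 1, 0],
  [0, 0, 0, 2, 0],
  [0, 0, 0, 2.5, 0],
])

```text
time: 7.43
eef_pos: [0.5878, -0.273, 0.1194]
tcp_rot: [-0.091, 0.996, -0.002, 0.003]
contact_force: [0.9, -0.8, -0.7]
opening: 0.648
```

Emit:
servo_tool([
  [0, 1.2, 8.45, 0.3, -2.43],
  [0, 1.2, 8.45, 0.3, -2.43],
  [0, 1.2, 8.45, 0.3, -2.43],
  [0, 1.2, 8.45, 0.3, -2.43],
  [0, 1.2, 8.45, 0.3, -2.43],
  [0, 1.2, 8.45, 0.3, -2.43],
  [0, 1.2, 8.45, 0.3, -2.43],
  [0, 1.2, 8.45, 0.3, -2.43],
  [0, 1.2, 8.45, 0.3, -2.43],
  [0, 1.2, 8.45, 0.3, -2.43],
])

```text
time: 8.27
eef_pos: [0.6354, 0.0682, 0.1311]
tcp_rot: [0.012, 1.0, -0.002, 0.003]
contact_force: [0.9, -0.3, -2.4]
opening: 0.645
```

Run:
```python
from fit import *
st=ctrl.get_state();e=st["eef_pos"];print(e,st["opening"],st["contact_force"])
p=ctrl.read_camera("side");t=ctrl.read_camera("top")
z0=e[2]-.0162
f=lambda x,y,a:box(x,y,a,.12,.056,z0,z0+.045)
fit([p],"tin",f,(e[0],e[1],-.03));fit([t],"tin",f,(e[0],e[1],-.03))
a=cv2.resize(p["frame"][130:270,270:430,::-1],None,fx=4,fy=4);b=cv2.resize(t["frame"][120:260,240:330,::-1],None,fx=4,fy=4)
cv2.imwrite("pics/c.png",cv2.resize(np.hstack([a,b]),None,fx=.78,fy=.78))
```

```text
[0.6354 0.0682 0.1311] 0.6445308416799909 [ 0.9254 -0.3469 -2.3825]
tin 1 iou loss 0.30963069200515747 [0.6325 0.0668 0.0021] yaw deg 0.11858440416948826
tin 0 iou loss 0.0 [ 0.6354  0.0682 -0.03  ] yaw deg -1.7188733853924696
```

View pics/c.png

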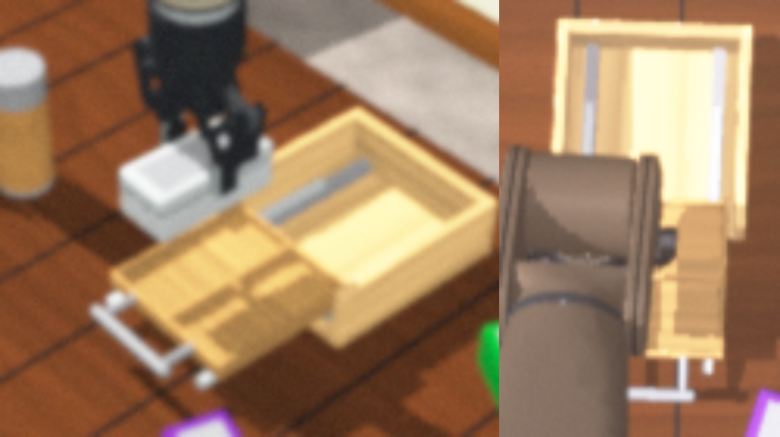

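Tin held level over the bay (side view). I check its offset along the length using the hull of its visible mask.

Run:
```python
from fit import *
e=ctrl.get_state()["eef_pos"];p=ctrl.read_camera("side")
z0=e[2]-.0162
rs=ctrl.masks_of(p,"tin");c=proj(p,[e[0],e[1],z0+.02])
r=min(rs,key=lambda r:np.hypot((r["extent"][1]+r["extent"][3])/2-c[0],(r["extent"][0]+r["extent"][2])/2-c[1]))
print(r["extent"],r["region"].sum(),r["conf"])
q=cv2.convexHull(np.argwhere(r["region"])[:,::-1].astype(np.int32));M=np.zeros((480,640),np.uint8);cv2.fillConvexPoly(M,q,1)
for a in(-.03,-.06,.0):
  f=lambda x,y:1-np.minimum(s:=sil(p,box(x,y,a,.12,.056,z0,z0+.045)),M).sum()/np.maximum(s,M).sum()
  m=minimize(lambda v:f(*v),e[:2],method="Nelder-Mead",options=dict(initial_simplex=[e[:2],e[:2]+[.01,0],e[:2]+[0,.01]]))
  print(a,m.x,m.fun, e)
```

```text
[310.4, 169.9, 361.7, 204.9] 843 0.58
-0.03 [0.6326 0.0633] 0.18056070804595947 [0.6354 0.0634 0.1309]
-0.06 [0.6328 0.0628] 0.182731032371521 [0.6354 0.0634 0.1309]
0.0 [0.6317 0.0618] 0.17649799585342407 [0.6354 0.0634 0.1309]
```

Emit:
servo_tool([
  [0, 0.09, 0.03, -0.5, 0],
  [0, 0.09, 0.03, -1, 0],
  [0, 0.09, 0.03, -1.3, 0],
  [0, 0.09, 0.03, -1.6, 0],
  [0, 0.09, 0.03, -1.75, 0],
  [0, 0.09, 0.03, -1.88, 0],
  [0, 0.09, 0.03, -1.95, 0],
  [0, 0.09, 0.03, -2.0, 0],
  [0, 0.09, 0.03, -2.0, 0],
  [0, 0.09, 0.03, -2.0, 0],
])

```text
time: 9.4
eef_pos: [0.6405, 0.0642, 0.0528]
tcp_rot: [0.016, 1.0, -0.003, 0.004]
contact_force: [0.1, -1.6, 2.1]
opening: 0.648
```

Emit:
servo_tool([
  [0, 0, 0, -0.04, 0],
  [0, 0, 0, -0.04, 0],
  [0.9, 0, 0, 0, 0],
  [0.9, 0, 0, 0, 0],
  [0.9, 0, 0, 0, 0],
  [0.9, 0, 0, 0, 0],
  [0.9, 0, 0, 0.5, 0],
  [0.9, 0, 0, 1.2, 0],
  [0.9, 0, 0, 2, 0],
  [0.9, 0, 0, 3, 0],
])

```text
time: 10.23
eef_pos: [0.6387, 0.0643, 0.171]
tcp_rot: [0.016, 1.0, -0.002, 0.001]
contact_force: [0.3, -0.2, -0.6]
opening: 0.902
```

Emit:
servo_tool([
  [1, -5.17, 5.19, 0, -18],
  [1, -5.17, 5.19, 0, -18],
  [1, -5.17, 5.19, 0, -18],
  [1, -5.17, 5.19, -0.5, -18],
  [1, -5.17, 5.19, -1, -18],
  [1, -5.17, 5.19, -1.2, -18],
  [1, -5.17, 5.19, -1.2, -18],
  [1, -5.17, 5.19, -1.2, -18],
  [1, -5.17, 5.19, -1.2, -18],
  [1, -5.17, 5.19, -1.2, -18],
])

```text
time: 11.07
eef_pos: [0.4302, 0.2727, 0.122]
tcp_rot: [0.594, 0.804, -0.003, -0.0]
contact_force: [-0.2, -0.3, 0.2]
opening: 1.001
```

Run:
```python
from fit import *
print(ctrl.get_state()["eef_pos"],ctrl.get_state()["tcp_rot"])
p=ctrl.read_camera("side");t=ctrl.read_camera("top")
g=lambda x,y,a:box(x,y,a,.12,.056,.034,.079)
fit([p],"tin",g,(.6365,.0645,-.03));fit([t],"tin",g,(.6365,.0645,-.03))
a=cv2.resize(p["frame"][140:270,200:400,::-1],None,fx=3.5,fy=3.5)
cv2.imwrite("pics/d.png",a)
```

```text
[0.4302 0.2727 0.122 ] [ 0.5942  0.8043 -0.0033 -0.0002]
tin 0 iou loss 0.0 [ 0.6365  0.0645 -0.03  ] yaw deg -1.7188733853924696
tin 1 iou loss 0.04862421751022339 [ 0.6394  0.0623 -0.0307] yaw deg -1.761729148227675
```

View pics/d.png

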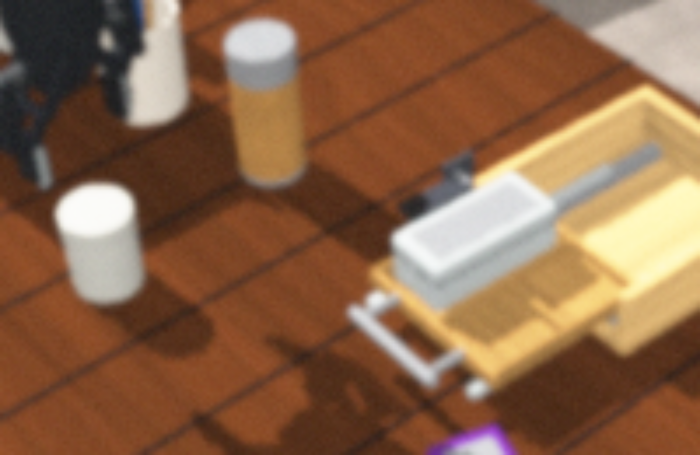

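The tin lies flat in the bay (top-view fit: (0.639, 0.062), yaw -1.8°). Now the jar.

Emit:
servo_tool([
  [1, 0.04, 0, -0.2, -3.75],
  [1, 0.04, 0, -0.4, -3.75],
  [1, 0.04, 0, -0.8, -3.75],
  [1, 0.04, 0, -1.2, -3.75],
  [1, 0.04, 0, -1.6, -3.75],
  [1, 0.04, 0, -2, -3.75],
  [1, 0.04, 0, -2, -3.75],
  [1, 0.04, 0, -2, -3.75],
  [0, 0.04, 0, -2, -3.75],
  [0, 0.04, 0, -2, -3.75],
], grip_force=35)

```text
time: 12.1
eef_pos: [0.4346, 0.2722, 0.0444]
tcp_rot: [0.715, 0.699, -0.002, 0.0]
contact_force: [-7.0, -1.5, 4.8]
opening: 0.746
```

Emit:
servo_tool([
  [0, 0, 0, 0, 0],
  [0, 0, 0, 0, 0],
  [0, 0, 0, 0, 0],
  [0, 0, 0, 0, 0],
  [0, 0, 0, 0, 0],
  [0, 0, 0, 0.3, 0],
  [0, 0, 0, 1, 0],
  [0, 0, 0, 2, 0],
  [0, 0, 0, 2.5, 0],
  [0, 0, 0, 2.5, 0],
])

```text
time: 12.93
eef_pos: [0.438, 0.2736, 0.1509]
tcp_rot: [0.715, 0.699, 0.004, 0.003]
contact_force: [0.5, 0.5, -1.9]
opening: 0.665
```

Emit:
servo_tool([
  [0, 4.03, -6.98, 0, 0],
  [0, 4.03, -6.98, 0, 0],
  [0, 4.03, -6.98, 0, 0],
  [0, 4.03, -6.98, 0, 0],
  [0, 4.03, -6.98, 0, 0],
  [0, 4.03, -6.98, 0, 0],
  [0, 4.03, -6.98, 0, 0],
  [0, 4.03, -6.98, 0, 0],
  [0, 4.03, -6.98, 0, 0],
  [0, 4.03, -6.98, 0, 0],
])

```text
time: 13.77
eef_pos: [0.5988, -0.0071, 0.1491]
tcp_rot: [0.716, 0.698, 0.003, 0.001]
contact_force: [0.4, -0.3, -3.0]
opening: 0.668
```

```bash
cat > held.py <<'E'
from fit import *
import sys
q,D,H,off=sys.argv[1],*map(float,sys.argv[2:5])
for k in range(2):
  p=ctrl.read_camera("side");st=ctrl.get_state();e=st["eef_pos"]
  z0=e[2]-off
  rs=ctrl.masks_of(p,q);c=proj(p,[e[0],e[1],z0+H/2])
  if not rs:print("none");continue
  r=min(rs,key=lambda r:np.hypot((r["extent"][1]+r["extent"][3])/2-c[0],(r["extent"][0]+r["extent"][2])/2-c[1]))
  hu=cv2.convexHull(np.argwhere(r["region"])[:,::-1].astype(np.int32));M=np.zeros((480,640),np.uint8);cv2.fillConvexPoly(M,hu,1)
  # body below the fingers only
  def f(v):
    s=sil(p,[[v[0]+D/2*np.cos(t),v[1]+D/2*np.sin(t),z0+z] for t in np.arange(0,6.28,.2) for z in(0,H)]);return 1-np.minimum(s,M).sum()/np.maximum(s,M).sum()
  m=minimize(f,e[:2],method="Nelder-Mead",options=dict(initial_simplex=[e[:2],e[:2]+[.01,0],e[:2]+[0,.01]]))
  print(q,"conf",r["conf"],r["extent"],"fit",m.x,"loss",m.fun,"tcp",e,"rot",st["tcp_rot"],"bottom px model",proj(p,[*e[:2],z0]))
cv2.imwrite("pics/%s_held.png"%q,cv2.resize(p["frame"][130:270,270:430,::-1],None,fx=4,fy=4))
E
python3 held.py jar .057 .075 .0444
```

```text
jar conf 0.67 [332.3, 189.0, 354.9, 222.8] fit [ 0.6002 -0.0074] loss 0.1396980881690979 tcp [ 0.5981 -0.0058  0.149 ] rot [0.7153 0.6988 0.0028 0.0008] bottom px model (np.float64(216.4003256848752), np.float64(341.5004436640259))
jar conf 0.8 [331.6, 189.0, 355.1, 222.3] fit [ 0.5972 -0.0072] loss 0.1398407220840454 tcp [ 0.5978 -0.0045  0.1495] rot [0.7145 0.6997 0.003  0.0012] bottom px model (np.float64(216.03643300469784), np.float64(341.0854480000619))
```

View pics/jar_held.png

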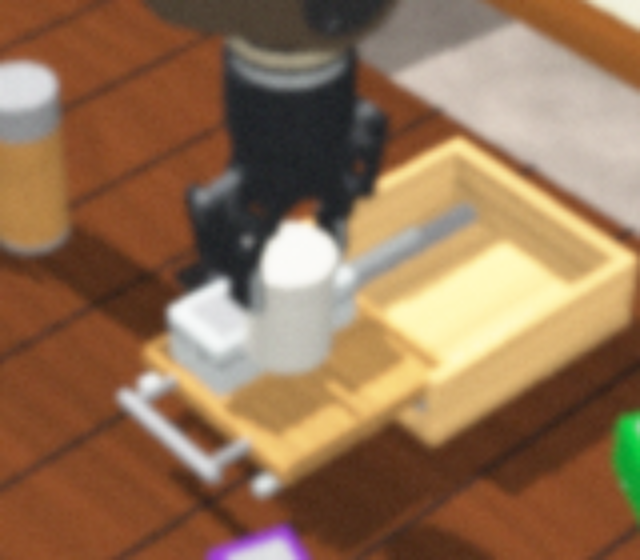

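Emit:
servo_tool([
  [0, 0.02, 0.01, -0.4, 0],
  [0, 0.02, 0.01, -0.8, 0],
  [0, 0.02, 0.01, -1.1, 0],
  [0, 0.02, 0.01, -1.4, 0],
  [0, 0.02, 0.01, -1.55, 0],
  [0, 0.02, 0.01, -1.65, 0],
  [0, 0.02, 0.01, -1.72, 0],
  [0, 0.02, 0.01, -1.77, 0],
  [0, 0.02, 0.01, -1.8, 0],
  [0, 0.02, 0.01, -1.8, 0],
])

```text
time: 14.8
eef_pos: [0.5993, -0.0039, 0.0789]
tcp_rot: [0.714, 0.7, 0.003, 0.002]
contact_force: [-1.0, 0.7, -0.1]
opening: 0.67
```

Emit:
servo_tool([
  [0, 0, 0, -0.02, 0],
  [0, 0, 0, -0.02, 0],
  [0.95, 0, 0, 0, 0],
  [0.95, 0, 0, 0, 0],
  [0.95, 0, 0, 0, 0],
  [0.95, 0, 0, 0, 0],
  [0.95, 0, 0, 0.8, 0],
  [0.95, 0, 0, 1.6, 0],
  [0.95, 0, 0, 2.4, 0],
  [0.95, 0, 0, 3.2, 0],
])

```text
time: 15.63
eef_pos: [0.5992, -0.0039, 0.2082]
tcp_rot: [0.714, 0.7, 0.003, 0.002]
contact_force: [0.9, -0.3, -0.4]
opening: 0.949
```

Emit:
servo_tool([
  [1, 0.37, 7.52, 0.1, 0],
  [1, 0.37, 7.52, 0.1, 0],
  [1, 0.37, 7.52, 0.1, 0],
  [1, 0.37, 7.52, 0.1, 0],
  [1, 0.37, 7.52, 0.1, 0],
  [1, 0.37, 7.52, 0.1, 0],
  [1, 0.37, 7.52, 0.1, 0],
  [1, 0.37, 7.52, 0.1, 0],
  [1, 0.37, 7.52, 0, 0],
  [1, 0.37, 7.52, 0, 0],
])

```text
time: 16.47
eef_pos: [0.6135, 0.2967, 0.2069]
tcp_rot: [0.714, 0.7, 0.002, 0.002]
contact_force: [0.3, 0.3, 0.3]
opening: 0.996
```

Run:
```python
from fit import *
print(ctrl.get_state()["eef_pos"],ctrl.get_state()["tcp_rot"])
p=ctrl.read_camera("side");t=ctrl.read_camera("top")
jm=lambda x,y,a:[[u,v,w+.034] for u,v,w in jarm(x,y,a)]
g=lambda x,y,a:box(x,y,a,.12,.056,.034,.079)
fit([p],"jar",jm,(.599,-.0055,0));fit([t],"jar",jm,(.599,-.0055,0));fit([t],"tin",g,(.6365,.0645,-.03));fit([p],"canister",canm,(.614,.297,0))
```

```text
[0.6135 0.2967 0.2069] [0.7139 0.7003 0.0025 0.0019]
jar 1 iou loss 0.05696761608123779 [ 0.6011 -0.0015 -0.0536] yaw deg -3.06918571026801
jar 1 iou loss 0.062126100063323975 [ 0.6003 -0.0055  0.0851] yaw deg 4.873066190758641
tin 1 iou loss 0.06436306238174438 [ 0.6407  0.0632 -0.0535] yaw deg -3.0656525019549448
canister 1 iou loss 0.03281295299530029 [0.6149 0.2995 0.0154] yaw deg 0.8846000872360494
```

Emit:
servo_tool([
  [1, 0.02, 0.03, -0.8, 0],
  [1, 0.02, 0.03, -1.6, 0],
  [1, 0.02, 0.03, -2.2, 0],
  [1, 0.02, 0.03, -2.6, 0],
  [1, 0.02, 0.03, -2.8, 0],
  [1, 0.02, 0.03, -2.8, 0],
  [0, 0.02, 0.03, -2.8, 0],
  [0, 0.02, 0.03, -2.8, 0],
  [0, 0.02, 0.03, -2.8, 0],
  [0, 0.02, 0.03, -2.8, 0],
])

```text
time: 17.6
eef_pos: [0.6164, 0.297, 0.099]
tcp_rot: [0.715, 0.699, 0.005, 0.003]
contact_force: [-1.8, 0.2, 4.3]
opening: 0.646
```

Emit:
servo_tool([
  [0, 0, 0, 0, 0],
  [0, 0, 0, 0, 0],
  [0, 0, 0, 0, 0],
  [0, 0, 0, 0.3, 0],
  [0, 0, 0, 0.8, 0],
  [0, 0, 0, 1.5, 0],
  [0, 0, 0, 2.3, 0],
  [0, 0, 0, 3, 0],
  [0, 0, 0, 3, 0],
  [0, 0, 0, 3, 0],
])

```text
time: 18.43
eef_pos: [0.6176, 0.2974, 0.2223]
tcp_rot: [0.715, 0.699, 0.008, 0.004]
contact_force: [-0.5, -0.7, -2.8]
opening: 0.645
```

Emit:
servo_tool([
  [0, 1.31, -7.62, 0, 0],
  [0, 1.31, -7.62, 0, 0],
  [0, 1.31, -7.62, 0, 0],
  [0, 1.31, -7.62, 0, 0],
  [0, 1.31, -7.62, 0, 0],
  [0, 1.31, -7.62, 0, 0],
  [0, 1.31, -7.62, 0, 0],
  [0, 1.31, -7.62, 0, 0],
  [0, 1.31, -7.62, 0, 0],
  [0, 1.31, -7.62, 0, 0],
])

```text
time: 19.27
eef_pos: [0.6688, -0.0084, 0.2194]
tcp_rot: [0.716, 0.698, 0.006, 0.002]
contact_force: [-0.6, 0.5, -2.2]
opening: 0.645
```

```bash
python3 held.py canister .056 .13 .098
```

```text
canister conf 0.88 [351.4, 152.8, 376.3, 209.5] fit [ 0.6669 -0.0076] loss 0.1129717230796814 tcp [ 0.6688 -0.0071  0.2198] rot [0.7153 0.6988 0.0066 0.002 ] bottom px model (np.float64(199.10889830335017), np.float64(362.5443365334813))
canister conf 0.86 [349.6, 151.8, 373.6, 209.6] fit [ 0.6666 -0.0072] loss 0.11526399850845337 tcp [ 0.6692 -0.0059  0.2208] rot [0.7145 0.6996 0.007  0.0028] bottom px model (np.float64(198.51457435854704), np.float64(362.34434124240875))
```

View pics/canister_held.png

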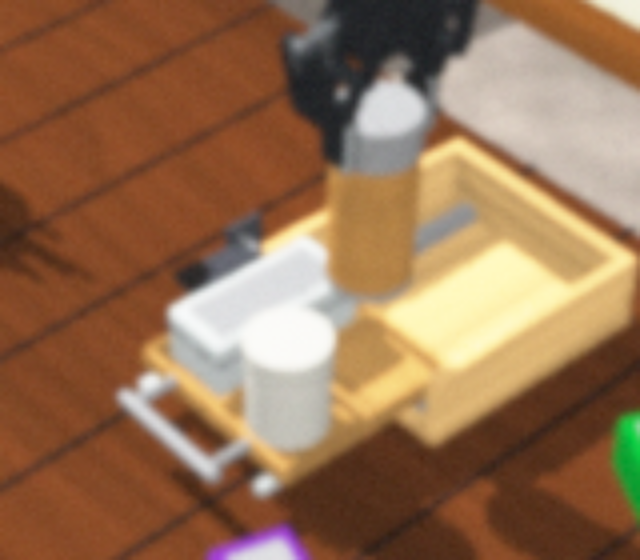

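Emit:
servo_tool([
  [0, 0.06, -0.01, -0.5, 0],
  [0, 0.06, -0.01, -1, 0],
  [0, 0.06, -0.01, -1.4, 0],
  [0, 0.06, -0.01, -1.7, 0],
  [0, 0.06, -0.01, -1.9, 0],
  [0, 0.06, -0.01, -2.05, 0],
  [0, 0.06, -0.01, -2.13, 0],
  [0, 0.06, -0.01, -2.2, 0],
  [0, 0.06, -0.01, -2.24, 0],
  [0, 0.06, -0.01, -2.24, 0],
])

```text
time: 20.3
eef_pos: [0.6724, -0.0063, 0.133]
tcp_rot: [0.714, 0.7, 0.008, 0.004]
contact_force: [0.2, 0.2, -1.2]
opening: 0.642
```

Emit:
servo_tool([
  [0, 0, 0, -0.05, 0],
  [0, 0, 0, -0.1, 0],
  [0, 0, 0, -0.1, 0],
  [0, 0, 0, -0.1, 0],
  [0, 0, 0, -0.1, 0],
  [0, 0, 0, -0.1, 0],
  [0, 0, 0, -0.1, 0],
  [0, 0, 0, -0.1, 0],
  [0, 0, 0, -0.1, 0],
  [0, 0, 0, -0.1, 0],
])

```text
time: 21.13
eef_pos: [0.6736, -0.0062, 0.1328]
tcp_rot: [0.714, 0.7, 0.009, 0.005]
contact_force: [-3.7, 1.3, 9.4]
opening: 0.649
```

Emit:
servo_tool([
  [0, 0, 0, 0.02, 0],
  [0, 0, 0, 0.02, 0],
  [0.9, 0, 0, 0.02, 0],
  [0.9, 0, 0, 0.02, 0],
  [0.9, 0, 0, 0.02, 0],
  [0.9, 0, 0, 0.02, 0],
  [0.9, 0, 0, 0.6, 0],
  [0.9, 0, 0, 1.3, 0],
  [0.9, 0, 0, 2.1, 0],
  [0.9, 0, 0, 2.9, 0],
])

```text
time: 21.97
eef_pos: [0.6731, -0.0062, 0.2492]
tcp_rot: [0.714, 0.7, 0.008, 0.004]
contact_force: [1.3, -1.1, -0.4]
opening: 0.904
```

Run:
```python
from fit import *
p=ctrl.read_camera("side");t=ctrl.read_camera("top")
jm=lambda x,y,a:[[u,v,w+.034] for u,v,w in canm(x,y,a)]
fit([p],"canister",jm,(.670,-.0075,0))
for q in(p,t):
  for r in ctrl.landmark_of(q,"lever_pad")[:2]:print(r["conf"],r["centre"],atz(q,r["centre"],.042))
a=cv2.resize(p["frame"][140:260,280:420,::-1],None,fx=3,fy=3)
b=cv2.resize(t["frame"][170:230,220:320,::-1],None,fx=5,fy=5)
im=np.zeros((600,800,3),np.uint8);im=np.hstack([a,cv2.copyMakeBorder(b[:360],0,60,0,0,0)])
cv2.imwrite("pics/e.png",im[:, :800]);print(im.shape)
```

```text
canister 1 iou loss 0.05155283212661743 [ 0.6751 -0.0042 -0.0705] yaw deg -4.037801847236417
0.58 [198.2, 318.2] [0.6444 0.1422 0.042 ]
0.46 [205.1, 245.0] [0.643  0.1474 0.042 ]
(360, 920, 3)
```

View pics/e.png

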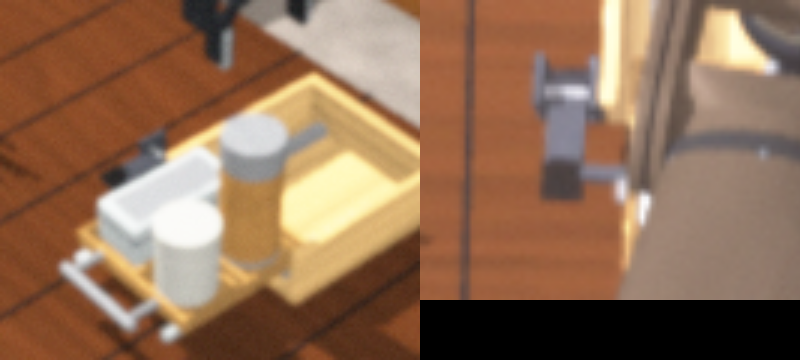

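Emit:
servo_tool([
  [0, -0.75, 3.66, 0, 0],
  [0, -0.75, 3.66, 0, 0],
  [0, -0.75, 3.66, 0, 0],
  [0, -0.75, 3.66, -0.6, 0],
  [0, -0.75, 3.66, -1.5, 0],
  [0, -0.75, 3.66, -2.4, 0],
  [0, -0.75, 3.66, -3.2, 0],
  [0, -0.75, 3.66, -3.9, 0],
  [0, -0.75, 3.66, -4.4, 0],
  [0, -0.75, 3.66, -4.7, 0],
])

```text
time: 23.05
eef_pos: [0.6393, 0.14, 0.0539]
tcp_rot: [0.714, 0.7, 0.005, 0.002]
contact_force: [-0.9, 0.5, 0.3]
opening: 0.006
```

Emit:
servo_tool([
  [0, 0.08, 0, -0.1, 0],
  [0, 0.08, 0, -0.2, 0],
  [0, 0.08, 0, -0.3, 0],
  [0, 0.08, 0, -0.4, 0],
  [0, 0.08, 0, -0.5, 0],
  [0, 0.08, 0, -0.6, 0],
  [0, 0.08, 0, -0.7, 0],
  [0, 0.08, 0, -0.75, 0],
  [0, 0.08, 0, -0.75, 0],
  [0, 0.08, 0, -0.75, 0],
])

```text
time: 23.88
eef_pos: [0.6437, 0.1403, 0.0246]
tcp_rot: [0.714, 0.7, 0.006, 0.002]
contact_force: [3.2, 2.0, 2.4]
opening: -0.001
```

Still descending at lever friction (2.4 N); press until the stop shows.

Emit:
servo_tool([
  [0, 0, 0, -0.05, 0],
  [0, 0, 0, -0.1, 0],
  [0, 0, 0, -0.15, 0],
  [0, 0, 0, -0.2, 0],
  [0, 0, 0, -0.2, 0],
  [0, 0, 0, -0.2, 0],
  [0, 0, 0, -0.2, 0],
  [0, 0, 0, -0.2, 0],
  [0, 0, 0, -0.2, 0],
  [0, 0, 0, -0.2, 0],
])

```text
time: 24.72
eef_pos: [0.6445, 0.1404, 0.0235]
tcp_rot: [0.714, 0.7, 0.005, 0.002]
contact_force: [-12.5, 0.5, 30.2]
opening: -0.002
```

Emit:
servo_tool([
  [0, 0, 0, 0.5, 0],
  [0, 0, 0, 1.5, 0],
  [0, 0, 0, 2.5, 0],
  [0, -1, -0.65, 3, 0],
  [0, -2, -1.3, 3, 0],
  [0, -3, -1.95, 3, 0],
  [0, -4.1, -2.67, 3, 0],
  [0, -4.1, -2.67, 2.5, 0],
  [0, -4.1, -2.67, 1.6, 0],
  [0, -4.1, -2.67, 0.8, 0],
])

```text
time: 25.55
eef_pos: [0.478, 0.0323, 0.0545]
tcp_rot: [0.715, 0.7, 0.005, 0.002]
contact_force: [0.7, 0.4, -0.5]
opening: 0.001
```

Run:
```python
from fit import *
st=ctrl.get_state();print(st["eef_pos"],st["contact_force"])
p=ctrl.read_camera("side");t=ctrl.read_camera("top")
for q in(p,t):
  for r in ctrl.landmark_of(q,"tray_handle")[:1]:print(r["conf"],atz(q,r["centre"],.04))
a=cv2.resize(p["frame"][140:260,280:420,::-1],None,fx=3,fy=3)
b=cv2.resize(t["frame"][160:260,230:320,::-1],None,fx=3.6,fy=3.6)
cv2.imwrite("pics/f.png",np.hstack([a,b]))
```

```text
[0.478  0.0323 0.0545] [ 0.698   0.4045 -0.4613]
0.97 [0.5351 0.0425 0.04  ]
0.81 [0.5269 0.0404 0.04  ]
```

View pics/f.png

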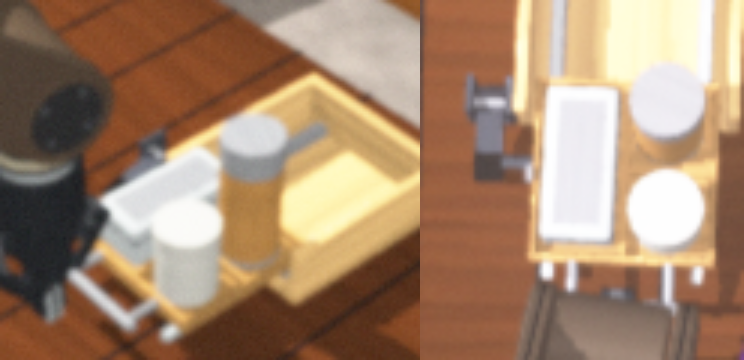

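Emit:
servo_tool([
  [0, 0, 0, -0.3, 0],
  [0, 0, 0, -0.51, 0],
  [0, 0.15, 0, -0.51, 0],
  [0, 0.3, 0, -0.51, 0],
  [0, 0.4, 0, -0.51, 0],
  [0, 0.5, 0, -0.51, 0],
  [0, 0.6, 0, -0.51, 0],
  [0, 0.75, 0, -0.51, 0],
  [0, 0.9, -0.02, -0.51, 0],
  [0, 1.05, -0.02, -0.51, 0],
])

```text
time: 26.58
eef_pos: [0.5212, 0.0328, 0.0344]
tcp_rot: [0.714, 0.7, 0.003, -0.0]
contact_force: [-2.8, 1.0, 2.6]
opening: 0.0
```

Emit:
servo_tool([
  [0, 0.15, 0, 0, 0],
  [0, 0.3, -0.01, 0, 0],
  [0, 0.45, -0.01, 0, 0],
  [0, 0.6, -0.02, 0, 0],
  [0, 0.75, -0.02, 0, 0],
  [0, 0.9, -0.03, 0, 0],
  [0, 1.05, -0.03, 0, 0],
  [0, 1.2, -0.04, 0, 0],
  [0, 1.35, -0.04, 0, 0],
  [0, 1.5, -0.05, 0, 0],
])

```text
time: 27.42
eef_pos: [0.5817, 0.031, 0.0344]
tcp_rot: [0.714, 0.7, 0.003, -0.0]
contact_force: [-3.5, 2.5, 3.6]
opening: -0.005
```

Emit:
servo_tool([
  [0, 0.15, 0, 0, 0],
  [0, 0.3, -0.01, 0, 0],
  [0, 0.45, -0.01, 0, 0],
  [0, 0.6, -0.02, 0, 0],
  [0, 0.75, -0.02, 0, 0],
  [0, 0.87, -0.03, 0, 0],
  [0, 0.97, -0.03, 0, 0],
  [0, 1.05, -0.03, 0, 0],
  [0, 1.1, -0.03, 0, 0],
  [0, 1.15, -0.03, 0, 0],
])

```text
time: 28.25
eef_pos: [0.6279, 0.0297, 0.0344]
tcp_rot: [0.714, 0.7, 0.003, -0.0]
contact_force: [-3.4, 0.7, 2.2]
opening: 0.002
```

Still sliding at 3.4 N; continue gently until the stop.

Emit:
servo_tool([
  [0, 0.05, 0, 0, 0],
  [0, 0.1, 0, 0, 0],
  [0, 0.15, 0, 0, 0],
  [0, 0.2, -0.01, 0, 0],
  [0, 0.25, -0.01, 0, 0],
  [0, 0.3, -0.01, 0, 0],
  [0, 0.35, -0.01, 0, 0],
  [0, 0.35, -0.01, 0, 0],
  [0, 0.35, -0.01, 0, 0],
  [0, 0.35, -0.01, 0, 0],
])

```text
time: 29.08
eef_pos: [0.6315, 0.0297, 0.0342]
tcp_rot: [0.713, 0.701, -0.008, -0.011]
contact_force: [-31.0, -0.1, 26.0]
opening: 0.004
```

Emit:
servo_tool([
  [0, -0.2, 0, 0, 0],
  [0, -0.6, 0, 0, 0],
  [0, -1.2, 0, 0, 0],
  [0, -2, 0, 0.3, 0],
  [0, -2.8, 0, 1, 0],
  [0, -3.5, 1, 2, 0],
  [0, -3.8, 2, 3, 0],
  [0, -3.8, 3, 4, 0],
  [0, -3.8, 4, 4, 0],
  [0, -3.8, 5, 4, 0],
])

```text
time: 29.92
eef_pos: [0.4829, 0.1924, 0.1893]
tcp_rot: [0.714, 0.7, -0.004, -0.008]
contact_force: [0.9, -0.3, -0.3]
opening: -0.002
```

Run:
```python
from fit import *
st=ctrl.get_state();print(st["eef_pos"],st["contact_force"],st["time"])
p=ctrl.read_camera("side");t=ctrl.read_camera("top")
for q in(p,t):
  for n,z in(("tray_handle",.04),("lever_pad",.024)):
    for r in ctrl.landmark_of(q,n)[:1]:print(n,r["conf"],atz(q,r["centre"],z))
up=lambda m:(lambda x,y,a:[[u,v,w+.034] for u,v,w in m(x,y,a)])
fit([p],"canister",up(canm),(.79,-.011,0));fit([p],"jar",up(jarm),(.719,-.009,0));fit([t],"tin",up(tinm),(.76,.061,-.03))
a=cv2.resize(p["frame"][110:240,270:430,::-1],None,fx=2.8,fy=2.8)
b=cv2.resize(t["frame"][120:250,230:330,::-1],None,fx=2.8,fy=2.8)
cv2.imwrite("pics/g.png",np.hstack([a,b]))
```

```text
[0.4829 0.1924 0.1893] [ 0.8914 -0.3101 -0.2993] 29.9167
tray_handle 0.86 [0.6509 0.0371 0.04  ]
lever_pad 0.68 [0.6444 0.1446 0.024 ]
tray_handle 0.78 [0.6444 0.0308 0.04  ]
lever_pad 0.74 [0.651  0.1487 0.024 ]
canister 1 iou loss 0.08121371269226074 [ 0.7928 -0.0056 -0.0287] yaw deg -1.643909533687879
jar 0 iou loss 0.0 [ 0.719 -0.009  0.   ] yaw deg 0.0
tin 1 iou loss 0.05369442701339722 [ 0.7572  0.0593 -0.0175] yaw deg -1.001829504449293
```

View pics/g.png

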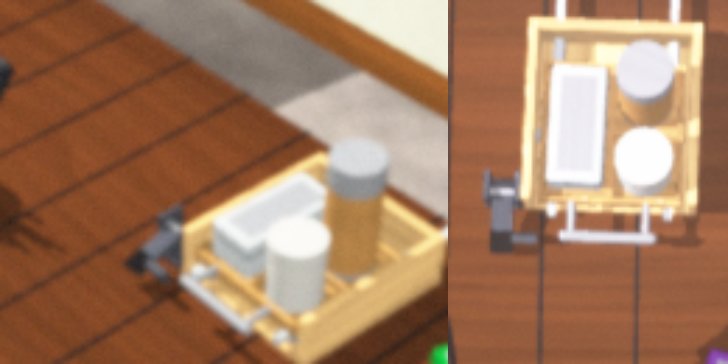

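The tray is home and loaded: all three items are upright or flat in their bays, the bystanders are untouched and the arm is clear. Handing in.

```bash
python3 -c "
from plant import ctrl
print(ctrl.sign_off())"
```

```text
the job is handed in; nothing more can be done
None
```

The job was handed in after about 30 s of robot time, with the tray loaded and pushed home. I laid the metal tin in the long bay, stood the jar in the square bay by the handle, then stood the canister in the bay behind it. I let go of each before taking the next. I then pressed the lever to its stop and pushed the tray in by its handle.

**What the last checks showed**
- **Lever:** it stopped at about 0.0235 m height, where the press force rose to 30 N.
- **Tray:** it ran at about 3.4 N and stopped hard at 31 N. The handle moved about 118 mm of the 120 mm travel, which is within camera accuracy.
- **Load:** the final pictures show the tin flat and the jar and canister upright in their bays, with the gripper clear of everything.
- **Bystanders:** I made no contact with the tape roll, pencil cup or stapler, but I did not re-measure them at the end.

**What failed or disagreed**
- The jar's final mask fit found nothing, so its position was judged from the picture alone.
- The two cameras' readings of the handle and lever pad differed by up to about 7 mm.

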